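# Feel a flat bar home in a drilling jig and lock it in

## Robot

A 6-joint arm with a two-finger parallel gripper is mounted at the origin on the work surface; the furniture and walls round the work are solid. World frame = base frame: x ahead of the robot, y to its left, z up, the work surface at z = 0. Lengths are in mm, angles in rad, forces in N, time in s.
With the tool pointing down it reaches from about 275 to 1000 mm from the base axis. Payload 8.4 kg.
Tool frame: the origin (TCP) lies at the very end of the fingers, on their centre line; the grasp point (between the pads) lies 19 mm behind it; z points along the fingers, y is the line along which they close (so a half turn about z gives the same grasp; the last joint's range is limited). The gripper opens to 85 mm and grips with 20 to 120 N. Pads are 22 mm wide; open, the fingers measure 114 mm over their backs; the gripper's body (76 mm by 85 mm) begins 54 mm behind the grasp point. The pads swing forward as they close: fully open they stand 13 mm farther back than shut.
Start: joints at [1.169, 0.353, 1.633, -0, 1.155, -0.002], TCP at [243.27, 575.715, 231.281] pointing down, gripper open.
Joint ranges: [-2.63, 2.63], [-0.92, 2.1], [0.06, 2.66], [-1.3, 4.44], [0, 2.69], [-3.02, 3.02]. Speed limits (rad/s): [2.22, 2.22, 2.79, 3.14, 3.14, 3.14].

## Interface

Orientations are given as [roll, pitch, yaw] about the fixed x, y, z axes, in that order (R = Rz(yaw) Ry(pitch) Rx(roll)).
In Python, from rig import telemetry, imaging, r gives the robot as it stands. The module is installed in compiled form; this text tells all that it offers.
- The arm moves only by the tool step_arm, never from a script. Its argument "moves" is a list of rows, each a list of 3 entries, a list of its own where there are three numbers: the turn, a rotation vector about the tool's x, y, z scaled (see below), then the shift along the tool's x, y, z scaled (see below), then the opening, from -1 (shut) to 1 (fully open). A call has 1 to 8 rows; each row is the pose to reach, as a shift and turn from the pose commanded when the call began, along the tool's axes at that moment; what a row does not reach only later rows make up. The controller multiplies each number of a shift by 200 mm and each number of a turn by 45 degrees. A row lasts 1/10 s, in which the tool goes at most 50 mm and 8.59 degrees, less where a joint would pass 70% of its speed; a pose out of reach is approached as far as the arm can. A call with a number of a shift or a turn outside -1 to 1 is refused whole. A call with a gripper value outside its range is refused whole. The fingers move at their own pace and stop on an object; "squeeze" is the grip in N (left out, the last holds). Time passes only in rows, so rows that repeat a pose let the fingers close. It gives the time, the measured TCP pose, the force, the opening and the grip force at its end, in the units of the state.
- telemetry.sense(): the state, without advancing time (a new reading comes with each control period).
- imaging.grab_frame(name): name is "side" or "top" or "wrist"; returns the picture (384x512x3 uint8, red, green, blue); there is no depth.
- imaging.calibration(name): a dict with "fx", "fy", "cx", "cy" (pixels), "cam_to_world" (4x4, takes a point from camera to world coordinates). Camera axes: x right, y up, looking along -z (the intrinsics and any distortion apply to the point x, -y, -z); pixel columns grow to the right and rows downward; lengths in mm; the calibration is good to about 2 mm. A picture is of the moment at which its call begins: read the wrist's pose just before it. calibration takes no time and is no camera call; for the wrist camera it gives the pose at the moment of the call.
- r.sign_off(): hands the job in; it is judged then, once.
Trained networks look in the newest picture that a camera, given by its name, has taken for a name from the list of things; names that differ only in an ending like _2 or _b are one class to them, and where a whole thing is asked for, a point or a joint stands for the part that bears it (a point fixed in the world has none). Each returns a list of dicts, best first, with "conf" (0 to 1); they miss things now and then, are a little off and sometimes report something else, mostly with a low value. They report only what shows in the picture. A call takes as long as a camera call.
- imaging.recognise(camera, name): "extent" ([left, top, width, height] in pixels, round what is visible of it).
- imaging.mark_of(camera, name): "xy" ([column, row] in pixels: a listed point, or the origin of a listed thing).
The state is a dict: "clock": time; "qpos": joint angles; "qvel": joint speeds; "joint_efforts": joint torques, N m; "eef_pos": TCP position; "tcp_rot": TCP orientation; "contact_force": force on the tool from outside, world axes, zero at the start; "wrist_torque": the same for the moment, N m; "opening": opening from 0.0 (shut) to 1.0 (fully open); "grasp_force": force on a finger pad.
Only numpy, scipy, OpenCV 4.12 (cv2) and the standard library are available. Lean on these libraries where they do the work, as an engineer would, in place of code of your own. Each camera call takes 0.05 s, during which the arm holds its last target. There are 200 camera calls.

## Task

Slide the flat steel bar along the drilling jig into its tunnel, without lifting it, until you feel it come up against the sprung stop hidden inside; press gently and do not ram the stop. Then swing the hold-down arm by its black knob fully across the bar, leaving the bar resting against the stop, and leave the jig and the other things on the bench alone.

Things in the scene. Friction and masses are not known exactly. Their poses are not given: they have to be found in the camera images.
- jig: fixed drilling jig: grey bed plate 130 mm wide, top at z = 12 mm, from x = -160 to +200 mm. Origin on the bench under the centre line of its 44 mm wide channel; local +x = feed direction into the tunnel, z up. Low side rails (top z = 22 mm) from x = -40 to +20 mm, then the covered tunnel (drill plate with three bushes, top z = 37 mm) to x = +170 mm
- tunnel_mouth (a point): centre of the tunnel's entrance at bed level (jig x = +20 mm, z = 12 mm)
- end_block: steel block 26 x 76 x 34 mm closing the tunnel's far end; origin low on its inner face, jig x = +171 mm, axes as the jig's. It carries the hidden sprung stop, set each time somewhere between jig x = +75 and +135 mm. From first touch the stop gives up to 10 mm at 1.5 N per mm (15 N), then is solid; do not load it above 25 N
- flat_bar: loose dark steel flat bar, 40 mm wide, 200 mm long, 10 mm thick, about 0.6 kg, lying flat in the channel with its front end between the rails and its rear end sticking out towards jig -x (at first past the bed's end). Origin at the centre of its underside, long axis = its own y. Sliding it on the bed takes roughly 3 to 5 N
- hold_down (a joint): arm turning on an upright pin at jig x = -10, y = +50 mm. 0 = squarely across the bar (end of travel); positive = swung clear towards jig -x, +y (1.57 = along jig -x; starts at 1.7 to 2.3 rad). Stays where left; about 1 N at the knob turns it. Arm 22 mm wide, 88 mm long, z = 24 to 32 mm; it passes 2 mm above the bar
- hold_down_knob (a point): centre of the top of the arm's upright black knob, 14 mm in diameter, from z = 32 to 64 mm, 75 mm from the arm's pivot
- hex_bolt: loose hex bolt 65 mm long lying beside the jig; bystander
- nut: loose steel nut 24 x 27 x 13 mm beside the jig; bystander
- pliers: loose pliers, 171 mm long, beside the jig; bystander
- bits_tin: loose open steel tin 77 mm high; bystander

How it is judged:
By the outcome, as a careful person would: the job done as asked, in the order asked, and still so for the second after the job is handed in, with the robot touching nothing.
It also fails if it takes over 58 s, if anything falls off the work surface, if the arm or the gripper's body presses on something with over 40 N, if the wrist force passes 120 N, or if a joint passes its speed limit or range.

## Working session

There is one attempt and no reset: what is moved stays moved. The work goes in short steps, Python scripts to look and compute and a tool call to move; the robot and the scene stay as the last step left them, time stands still between calls to the robot, and variables do not carry over. Pictures are saved under pics/ and viewed, at most 10 in all, crops included, and the job is handed in when it is done.

Besides the shell and the picture viewer there is one more tool, called after "Emit:" as name([rows], argument=value, ...), one row to a line, values as JSON. step_arm: Moves the arm, as the interface text tells. Its arguments: {"type":"object","properties":{"moves":{"type":"array"},"squeeze":{"type":"number"}},"required":["moves"]}

```bash
mkdir -p pics; cat > h.py <<'E'
import numpy as np, cv2
from rig import telemetry, imaging, r
def ray(cam,px,z):
    c=imaging.calibration(cam); T=np.array(c["cam_to_world"])
    d=np.array([(px[0]-c["cx"])/c["fx"],-(px[1]-c["cy"])/c["fy"],-1.])
    d=T[:3,:3]@d; o=T[:3,3]; return o+d*(z-o[2])/d[2]
def save(cam,name):
    im=imaging.grab_frame(cam); cv2.imwrite(f"pics/{name}.png",cv2.cvtColor(im,cv2.COLOR_RGB2BGR)); return im
def proj(cam,p):
    c=imaging.calibration(cam); T=np.linalg.inv(np.array(c["cam_to_world"])); q=T[:3,:3]@np.array(p)+T[:3,3]
    return np.array([c["cx"]+c["fx"]*q[0]/-q[2], c["cy"]-c["fy"]*q[1]/-q[2]])
E
cat > a.py <<'E'
from h import *
np.set_printoptions(precision=1,suppress=True)
for cam in("top","side"):
    save(cam,cam+"1"); c=imaging.calibration(cam); print({k:v for k,v in c.items() if k!="cam_to_world"}, np.array(c["cam_to_world"])[:3])
    for n,z in(("jig",0),("tunnel_mouth",12),("end_block",0),("flat_bar",12),("hold_down_knob",64)):
        for m in imaging.mark_of(cam,n)[:2]: print(cam,n,m["conf"],np.array(m["xy"]),ray(cam,m["xy"],z))
s=telemetry.sense();print(s)
E
python3 a.py
```

```text
{'fx': 488.7584251287728, 'fy': 488.7584251287728, 'cx': 251.15901486567913, 'cy': 198.94326106572885} [[  -0.     1.    -0.2  282. ]
 [  -1.    -0.    -0.  -232.8]
 [  -0.     0.2    1.  1069.7]]
top jig 0.76 [212.9 183.9] [ 486.8 -144.     0. ]
top tunnel_mouth 0.91 [224.9 189. ] [ 472.7 -171.4   12. ]
top end_block 0.94 [291.2 174.8] [ 504.5 -319.     0. ]
top end_block 0.57 [172.2 193.1] [467.6 -53.5   0. ]
top flat_bar 0.87 [170.4 192.7] [466.5 -51.5  12. ]
top hold_down_knob 0.75 [170.4 148.8] [551.8 -59.5  64. ]
top hold_down_knob 0.61 [302.9 235.5] [ 363.4 -334.2   64. ]
{'fx': 432.52477520905563, 'fy': 432.52477520905563, 'cx': 259.7640442022203, 'cy': 192.19583515790825} [[ -1.    0.1  -0.2 322.6]
 [ -0.2  -0.6   0.8 422.7]
 [  0.    0.8   0.6 584.5]]
side jig 0.77 [237.4 259.2] [ 472.5 -143.4    0. ]
side jig 0.2 [285.3 256.2] [ 385.5 -171.6    0. ]
side tunnel_mouth 0.97 [235.  246.5] [ 482.2 -163.7   12. ]
side end_block 0.88 [240.  200.6] [ 511.6 -321.9    0. ]
side flat_bar 0.8 [230.6 291. ] [462.1 -55.6  12. ]
side hold_down_knob 0.97 [178.6 259.2] [552.  -59.5  64. ]
{'clock': 0.6, 'qpos': array([ 1.2,  0.4,  1.6, -0. ,  1.2, -0. ]), 'qvel': array([ 0., -0.,  0., -0.,  0.,  0.]), 'joint_efforts': array([  0. , -60.5, -34.2,  -0. ,   0. ,   0. ]), 'eef_pos': array([243.3, 575.7, 231.3]), 'tcp_rot': array([3.1, 0. , 2.7]), 'contact_force': array([-0.5, -1.3,  0.3]), 'wrist_torque': array([ 0. ,  0. , -0.1]), 'grasp_force': 0.0, 'opening': 0.9994693207351694}
```

```bash
python3 - <<'E'
import cv2
a=cv2.imread("pics/top1.png");b=cv2.imread("pics/side1.png")
cv2.imwrite("pics/t1c.png",cv2.resize(a[100:290,90:345],None,fx=3,fy=3,interpolation=2))
cv2.imwrite("pics/s1c.png",cv2.resize(b[140:340,120:380],None,fx=3,fy=3,interpolation=2))
E
```

```text
(no output)
```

View pics/t1c.png

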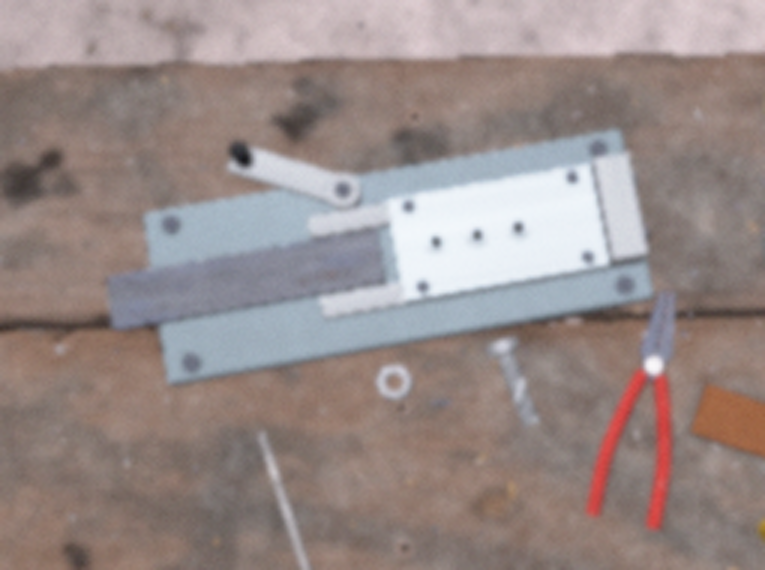

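View pics/s1c.png

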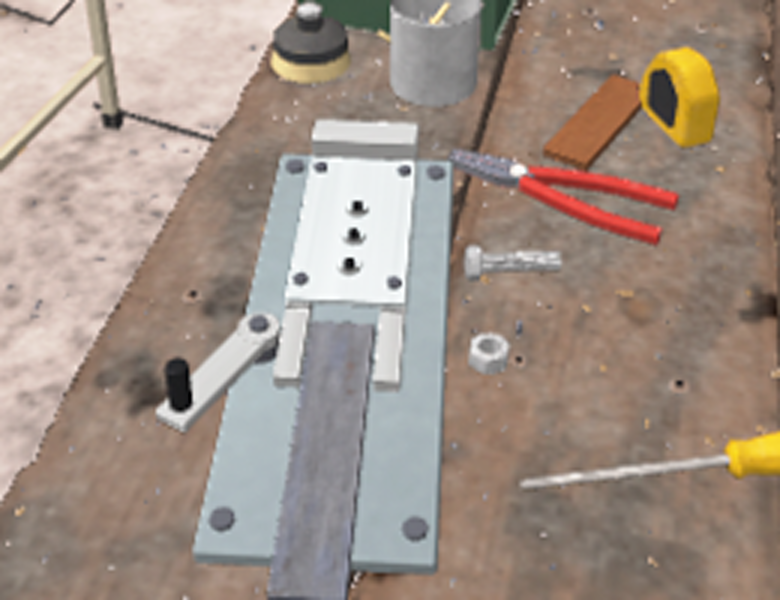

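The jig lies nearly along world -y. In the top crop the bed corners are at (147,213), (168,383), (618,130) and (652,297), the bar's rear end is near (115,300), and the knob is near (240,153), swung clear. The pliers, nut and bolt are on the robot side.

```bash
cat >> h.py <<'E'
def wrap(a): return (a+np.pi)%(2*np.pi)-np.pi
E
python3 - <<'E'
from h import *
np.set_printoptions(precision=3,suppress=True)
P=lambda u,v,z: ray("top",(90+u/3,100+v/3),z)[:2]
px=[(147,213,12,-160,65),(168,383,12,-160,-65),(618,130,12,200,65),(652,297,12,200,-65)]
Wd=np.array([P(*p[:3]) for p in px]); J=np.array([p[3:] for p in px],float)
# side-view corners
S=lambda u,v,z: ray("side",(120+u/3,140+v/3),z)[:2]
Ws=np.array([S(195,556,12),S(436,568,12),S(281,157,12),S(452,163,12)])
for W in(Wd,Ws,(Wd+Ws)/2):
    Jc=J-J.mean(0);Wc=W-W.mean(0);H=Jc.T@Wc
    th=np.arctan2(H[0,1]-H[1,0],H[0,0]+H[1,1]);R=np.array([[np.cos(th),-np.sin(th)],[np.sin(th),np.cos(th)]])
    t=W.mean(0)-R@J.mean(0);print("th",th,"o",t,"res",(W-(J@R.T+t)).round(1).tolist())
    inv=lambda w:(np.array(w)-t)@R
    print("mouth",inv((472.7,-171.4)),inv((482.2,-163.7)),"block",inv((504.5,-319)),inv((511.6,-321.9)),"knob",inv((551.9,-59.5)),"bar",inv((466.5,-51.5)),inv((462.1,-55.6)))
    print("bar rear corners",inv(P(108,275,22)),inv(P(115,328,22)),"front",inv(P(385,280,22)), "pivot",inv(P(344,190,32)),inv(S(258,323,32)))
E
```

```text
th -1.4105343808281778 o [ 478.657 -146.048] res [[-0.9, -3.7], [1.3, -0.7], [-1.3, 2.4], [1.0, 2.1]]
mouth [24.076 -9.927] [17.991  0.68 ] block [174.859  -2.088] [178.855   4.459] knob [-73.751  86.115] bar [-95.277   3.086] [-91.931  -1.912]
bar rear corners [-188.841   20.372] [-189.129  -19.039] front [  8.694 -18.744] pivot [-9.242 50.01 ] [-9.68  51.267]
th -1.4069830272601551 o [ 477.339 -138.366] res [[-1.3, -2.5], [2.1, -1.5], [-1.7, 2.3], [0.9, 1.7]]
mouth [31.835 -9.964] [25.787  0.664] block [182.645  -2.661] [186.664   3.871] knob [-65.651  86.424] bar [-87.471   3.472] [-84.144  -1.538]
bar rear corners [-180.974   21.09 ] [-181.401  -18.32 ] front [ 16.422 -18.727] pivot [-1.27 50.09] [-1.704 51.348]
th -1.408758367596673 o [ 477.998 -142.207] res [[-1.1, -3.1], [1.7, -1.1], [-1.5, 2.3], [0.9, 1.9]]
mouth [27.956 -9.939] [21.889  0.679] block [178.752  -2.368] [182.76    4.172] knob [-69.701  86.277] bar [-91.374   3.286] [-88.038  -1.718]
bar rear corners [-184.908   20.738] [-185.266  -18.673] front [ 12.558 -18.729] pivot [-5.256 50.057] [-5.692 51.315]
```

```bash
cat >> h.py <<'E'
from scipy.spatial.transform import Rotation as Ro
O=np.array([478.6,-146.]);TH=-1.4105;Y0=1.731
def w(jx,jy): c,s=np.cos(TH),np.sin(TH); return O+[jx*c-jy*s,jx*s+jy*c]
def inv(p): c,s=np.cos(TH),np.sin(TH); d=np.array(p[:2])-O; return np.array([d[0]*c+d[1]*s,-d[0]*s+d[1]*c])
def to(jx,jy,z,d=0.,s=None):
    s=s or telemetry.sense(); R=Ro.from_euler("xyz",s["tcp_rot"]); T=Ro.from_euler("xyz",[np.pi,0,Y0+d])
    sh=R.inv().apply(np.r_[w(jx,jy),z]-s["eef_pos"])/200; tu=(R.inv()*T).as_rotvec()/np.deg2rad(45)
    return tu.round(3).tolist(),sh.round(4).tolist()
E
python3 -c "
from h import *
print(to(-225,0,120))"
```

```text
([0.0, -0.0, 1.287], [-1.8908, -1.913, 0.5565])
```

Emit:
step_arm([
  [[0,0,0.1],[-0.16,-0.16,0.05],-1],
  [[0,0,0.2],[-0.32,-0.32,0.1],-1],
  [[0,0,0.32],[-0.48,-0.48,0.14],-1],
  [[0,0,0.43],[-0.63,-0.64,0.18],-1],
  [[0,0,0.54],[-0.79,-0.8,0.23],-1],
  [[0,0,0.64],[-0.945,-0.956,0.278],-1],
  [[0,0,0.64],[-0.945,-0.956,0.278],-1],
])

```text
clock: 1.3
eef_pos: [343.2, 321.3, 174.5]
tcp_rot: [-3.138, 0.001, 2.233]
contact_force: [-0.3, -0.2, 0.2]
opening: 0.001
grasp_force: 0.0
```

```bash
python3 -c "
from h import *
print(to(-225,0,120))"
```

```text
([-0.004, 0.003, 0.639], [-1.2724, -0.361, 0.2756])
```

Emit:
step_arm([
  [[0,0,0.1],[-0.2,-0.06,0.05],-1],
  [[0,0,0.2],[-0.4,-0.11,0.09],-1],
  [[0,0,0.3],[-0.6,-0.17,0.13],-1],
  [[0,0,0.4],[-0.8,-0.23,0.18],-1],
  [[0,0,0.5],[-0.99,-0.29,0.23],-1],
  [[0,0,0.6],[-0.99,-0.36,0.275],-1],
  [[-0.004,0.003,0.639],[-0.99,-0.361,0.275],-1],
])

```text
clock: 2.0
eef_pos: [407.6, 124.6, 119.8]
tcp_rot: [-3.141, -0.003, 1.733]
contact_force: [-0.4, 0.2, 0.2]
opening: 0.002
grasp_force: 0.0
```

```bash
python3 -c "
from h import *
print(to(-225,0,120),to(-225,0,16))"
```

```text
([-0.0, -0.004, 0.003], [-0.2678, 0.1337, -0.0017]) ([-0.0, -0.004, 0.003], [-0.2692, 0.1339, 0.5183])
```

Emit:
step_arm([
  [[0,0,0.003],[-0.13,0.07,0],-1],
  [[0,-0.004,0.003],[-0.268,0.134,0],-1],
  [[0,-0.004,0.003],[-0.268,0.134,0.15],-1],
  [[0,-0.004,0.003],[-0.268,0.134,0.3],-1],
  [[0,-0.004,0.003],[-0.268,0.134,0.42],-1],
  [[0,-0.004,0.003],[-0.268,0.134,0.518],-1],
  [[0,-0.004,0.003],[-0.268,0.134,0.518],-1],
])

```text
clock: 2.7
eef_pos: [443.7, 78.8, 15.5]
tcp_rot: [-3.141, -0.0, 1.737]
contact_force: [-0.2, -0.5, -0.2]
opening: 0.004
grasp_force: 0.0
```

```bash
python3 -c "
from h import *
s=telemetry.sense();print(inv(s['eef_pos']),to(-200,0,15.5))
save('top','t2');save('wrist','w2')
for z in (0,1):
  a=imaging.mark_of('top','flat_bar');print(a[0],inv(ray('top',a[0]['xy'],12)))
a=cv2.imread('pics/t2.png')[130:260,90:260];b=cv2.imread('pics/w2.png')
cv2.imwrite('pics/c2.png',np.hstack([cv2.resize(a,(500,382)),cv2.resize(b,(300,382))]))"
```

```text
[-227.45987845    1.40505491] ([-0.001, -0.0, 0.008], [-0.1373, -0.0079, 0.0002])
{'xy': [169.9, 192.1], 'conf': 0.66} [-96.08281111   4.60376766]
{'xy': [169.9, 192.1], 'conf': 0.66} [-96.08281111   4.60376766]
```

View pics/c2.png

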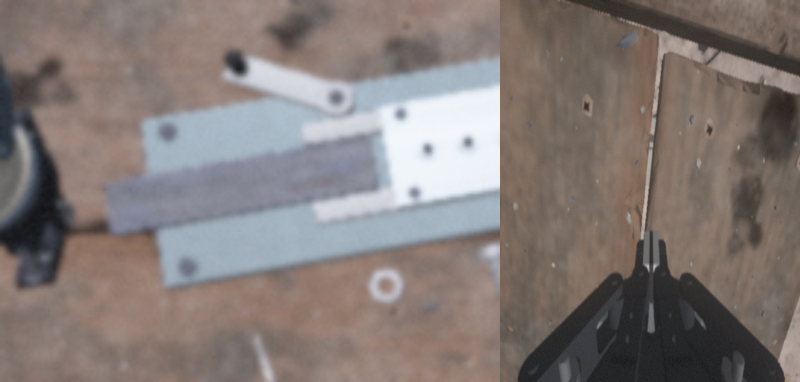

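Emit:
step_arm([
  [[0,0,0.008],[-0.05,-0.008,0],-1],
  [[0,0,0.008],[-0.1,-0.008,0],-1],
  [[0,0,0.008],[-0.13,-0.008,0],-1],
  [[0,0,0.008],[-0.15,-0.008,0],-1],
  [[0,0,0.008],[-0.17,-0.008,0],-1],
  [[0,0,0.008],[-0.19,-0.008,0],-1],
  [[0,0,0.008],[-0.21,-0.008,0],-1],
  [[0,0,0.008],[-0.23,-0.008,0],-1],
])

```text
clock: 3.7
eef_pos: [450.8, 32.0, 17.4]
tcp_rot: [3.138, -0.0, 1.728]
contact_force: [-0.2, 6.5, 4.9]
opening: -0.005
grasp_force: 3.1
```

```bash
python3 -c "
from h import *
s=telemetry.sense();print(inv(s['eef_pos']),s['contact_force'],s['wrist_torque'],to(-150,0,15.5))
save('top','t3')
a=cv2.imread('pics/t3.png')[130:260,90:290]
cv2.imwrite('pics/c3.png',cv2.resize(a,(800,520)))"
```

```text
[-180.18505775    0.99087108] [-0.18627315  6.52854562  4.89125241] [1.00943861 0.1100215  0.0400493 ] ([0.004, -0.001, -0.004], [-0.1509, -0.0045, 0.0092])
```

View pics/c3.png

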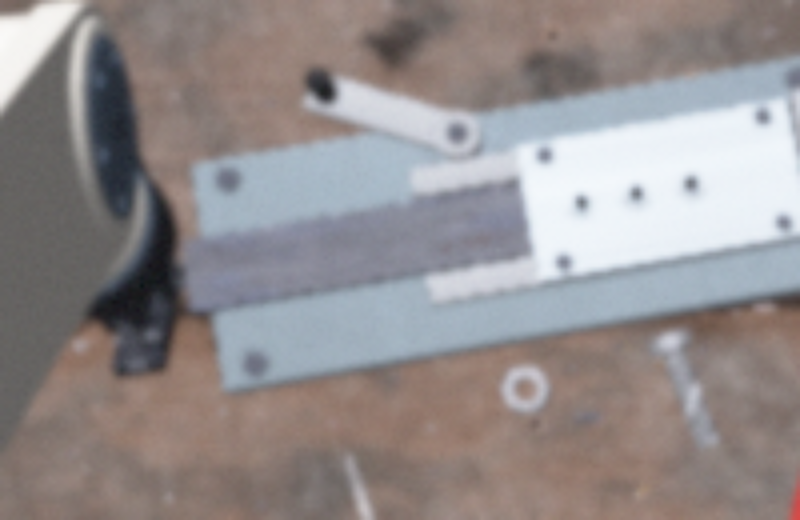

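Emit:
step_arm([
  [[0,0,0],[-0.02,-0.004,0],-1],
  [[0,0,0],[-0.04,-0.004,0],-1],
  [[0,0,0],[-0.04,-0.004,0],-1],
])

```text
clock: 4.05
eef_pos: [451.0, 23.6, 17.1]
tcp_rot: [3.139, 0.0, 1.728]
contact_force: [-0.7, 1.1, -1.0]
opening: -0.004
grasp_force: 0.1
```

```bash
python3 -c "
from h import *
s=telemetry.sense();print(inv(s['eef_pos']),s['eef_pos'],s['contact_force'],s['wrist_torque'])"
```

```text
[-1.71875620e+02 -1.56890146e-01] [451.01192596  23.6471387   17.095745  ] [-0.66371862  1.06201331 -1.04078244] [0.02005097 0.03316124 0.02266348]
```

Emit:
step_arm([
  [[0,0,0],[-0.02,0,0.004],-1],
  [[0,0,0],[-0.04,0,0.006],-1],
  [[0,0,0],[-0.06,0,0.006],-1],
  [[0,0,0],[-0.08,0,0.006],-1],
  [[0,0,0],[-0.1,0,0.006],-1],
  [[0,0,0],[-0.12,0,0.006],-1],
  [[0,0,0],[-0.14,0,0.006],-1],
  [[0,0,0],[-0.15,0,0.006],-1],
])

```text
clock: 4.85
eef_pos: [455.5, -5.6, 15.8]
tcp_rot: [3.139, -0.0, 1.728]
contact_force: [-1.4, 4.8, 2.7]
opening: -0.003
grasp_force: 2.7
```

```bash
python3 -c "
from h import *
s=telemetry.sense();print(inv(s['eef_pos']),s['eef_pos'],s['contact_force'],s['wrist_torque'])
save('top','t4');save('side','s4')
a=cv2.imread('pics/t4.png')[130:250,110:270];b=cv2.imread('pics/s4.png')[180:330,150:290]
cv2.imwrite('pics/c4.png',np.hstack([cv2.resize(a,(440,330)),cv2.resize(b,(354,330))]))"
```

```text
[-142.30202628   -0.35083722] [455.54072857  -5.57827885  15.82994543] [-1.4389085   4.83584424  2.67369841] [ 0.89485422  0.12357535 -0.02116239]
```

View pics/c4.png

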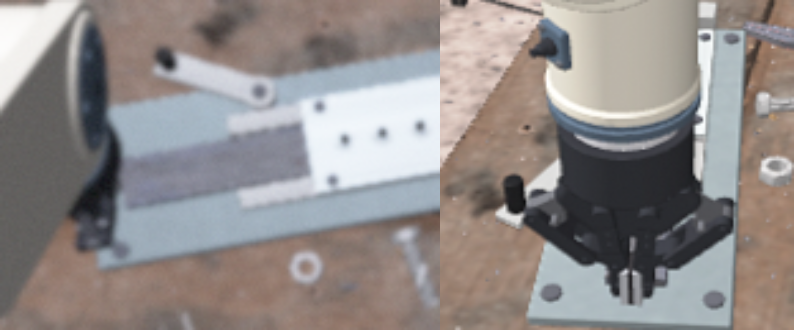

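Emit:
step_arm([
  [[0,0,0],[-0.015,0,0.001],-1],
  [[0,0,0],[-0.03,0,0.001],-1],
  [[0,0,0],[-0.04,0,0.001],-1],
])

```text
clock: 5.25
eef_pos: [456.8, -13.3, 15.6]
tcp_rot: [3.139, -0.0, 1.729]
contact_force: [-1.1, 6.4, 3.4]
opening: -0.0
grasp_force: 3.3
```

Emit:
step_arm([
  [[0,0,0],[-0.015,0,0.001],-1],
  [[0,0,0],[-0.03,0,0.001],-1],
  [[0,0,0],[-0.04,0,0.001],-1],
])

```text
clock: 5.55
eef_pos: [457.7, -20.1, 15.5]
tcp_rot: [3.14, -0.002, 1.727]
contact_force: [-1.3, 19.2, 9.3]
opening: 0.003
grasp_force: 9.7
```

Emit:
step_arm([
  [[0,0,0],[0.005,0,0],-1],
  [[0,0,0],[0.01,0,0],-1],
  [[0,0,0],[0.015,0,0],-1],
  [[0,0,0],[0.02,0,0],-1],
  [[0,0,0],[0.02,0,0],-1],
])

```text
clock: 6.05
eef_pos: [457.5, -17.2, 15.4]
tcp_rot: [3.139, 0.0, 1.729]
contact_force: [0.1, 4.2, 2.7]
opening: -0.001
grasp_force: 2.2
```

```bash
python3 -c "
from h import *
s=telemetry.sense();print(inv(s['eef_pos']),s['eef_pos'],s['contact_force'],s['wrist_torque'])"
```

```text
[-130.50008445   -0.25573049] [457.51833272 -17.21374007  15.36443385] [0.07560524 4.20418774 2.67253405] [0.69478778 0.02068973 0.01520375]
```

Emit:
step_arm([
  [[0,0,0],[0.005,0,0],-1],
  [[0,0,0],[0.01,0,0],-1],
  [[0,0,0],[0.015,0,0],-1],
  [[0,0,0],[0.02,0,0],-1],
  [[0,0,0],[0.02,0,0],-1],
])

```text
clock: 6.55
eef_pos: [456.7, -13.4, 15.3]
tcp_rot: [3.139, 0.0, 1.729]
contact_force: [-0.1, 0.0, -0.1]
opening: -0.0
grasp_force: 0.0
```

Emit:
step_arm([
  [[0,0,0],[0.01,0,0],-1],
  [[0,0,0],[0.02,0,0],-1],
  [[0,0,0],[0.05,0,0],-1],
  [[0,0,0],[0.1,0,-0.1],-1],
  [[0,0,0],[0.1,0,-0.3],-1],
  [[0,0,0],[0.1,0,-0.4],-1],
  [[0,0,0],[0.1,0,-0.4],0],
])

```text
clock: 7.25
eef_pos: [455.4, 6.8, 97.9]
tcp_rot: [3.134, 0.001, 1.729]
contact_force: [-0.1, 0.4, -0.3]
opening: 0.154
grasp_force: 0.0
```

```bash
python3 -c "
from h import *
s=telemetry.sense();print(inv(s['eef_pos']),s['eef_pos'],s['contact_force'],s['opening'])
for c in ('top','side'):
  save(c,c+'5');a=imaging.mark_of(c,'hold_down_knob');
  for m in a[:2]:
    k=inv(ray(c,m['xy'],64));print(m,k,np.hypot(*(k-[-10,50])))
  for m in imaging.mark_of(c,'flat_bar')[:1]: print(m,inv(ray(c,m['xy'],12)))
print(to(-73.7,86,100,1.57-2.08))
a=cv2.imread('pics/top5.png')[130:250,110:270];b=cv2.imread('pics/side5.png')[180:330,150:290]
cv2.imwrite('pics/c5.png',np.hstack([cv2.resize(a,(440,330)),cv2.resize(b,(354,330))]))"
```

```text
[-154.54809772    1.48991917] [455.40328198   6.80460281  97.89442637] [-0.07274692  0.38372454 -0.32815798] 0.15434886516820978
{'xy': [171.1, 150.6], 'conf': 0.63} [-72.83383086  81.95740124] 70.4937287548894
{'xy': [204.3, 186.1], 'conf': 0.68} [-19.44683381   4.49348197]
{'xy': [180.4, 263.0], 'conf': 0.56} [-82.20744921  81.6006293 ] 78.81951213527164
{'xy': [238.9, 263.6], 'conf': 0.72} [-26.50564547 -10.4861572 ]
([0.0, -0.0, 0.646], [-0.4033, 0.4374, -0.0285])
```

View pics/c5.png

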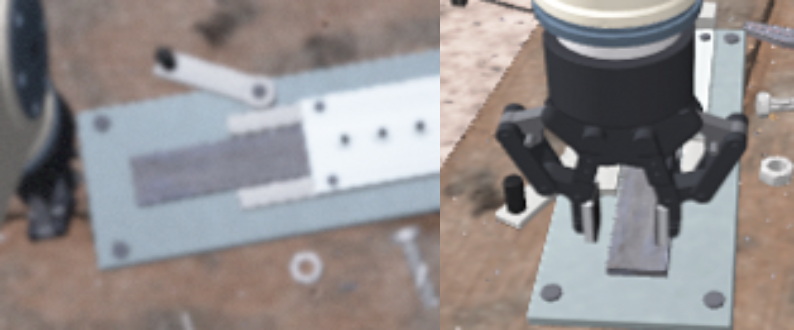

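Emit:
step_arm([
  [[0,0,0.15],[-0.1,0.1,-0.03],0],
  [[0,0,0.3],[-0.2,0.21,-0.03],0],
  [[0,0,0.45],[-0.3,0.32,-0.03],0],
  [[0,0,0.6],[-0.4,0.44,-0.03],0],
  [[0,0,0.646],[-0.4,0.44,-0.03],0],
  [[0,0,0.646],[-0.4,0.44,-0.03],0],
])

```text
clock: 8.15
eef_pos: [552.8, -59.3, 100.3]
tcp_rot: [3.141, -0.001, 1.22]
contact_force: [-1.1, 0.6, -0.2]
opening: 0.498
grasp_force: 0.0
```

```bash
python3 -c "
from h import *
s=telemetry.sense();print(inv(s['eef_pos']),s['eef_pos'],s['tcp_rot'],s['opening'])
print(to(-75.5,86.6,40,1.57-2.08))
for c in ('wrist','side'):
  save(c,c+'6');a=imaging.mark_of(c,'hold_down_knob');
  for m in a[:2]:
    k=inv(ray(c,m['xy'],64));print(c,m,k,np.hypot(*(k-[-10,50])))
a=cv2.imread('pics/wrist6.png');b=cv2.imread('pics/side6.png')[180:330,150:290]
cv2.imwrite('pics/c6.png',np.hstack([cv2.resize(a,(440,330)),cv2.resize(b,(354,330))]))"
```

```text
[-73.80118813  87.04807747] [552.75266134 -59.25113271 100.30106599] [ 3.14140453e+00 -6.23229872e-04  1.21988573e+00] 0.49830919470998947
([0.0, -0.001, -0.001], [0.0061, -0.0062, 0.3015])
wrist {'xy': [252.2, 220.8], 'conf': 0.68} [-75.23847253  82.79571441] 73.01792370566655
side {'xy': [179.2, 262.8], 'conf': 0.75} [-81.87996319  83.66779404] 79.37411079151627
```

View pics/c6.png

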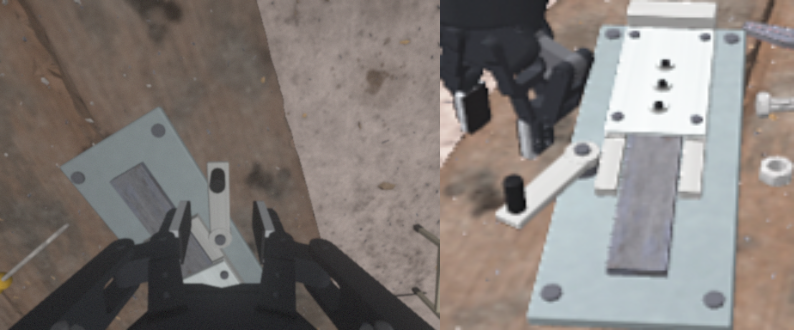

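Emit:
step_arm([
  [[0,0,0],[0.01,-0.01,0.1],0],
  [[0,0,0],[0.01,-0.01,0.16],0],
  [[0,0,0],[0.01,-0.01,0.22],0],
  [[0,0,0],[0.01,-0.01,0.27],0],
  [[0,0,0],[0.01,-0.01,0.3],0],
  [[0,0,0],[0.01,-0.01,0.3],0],
])

```text
clock: 8.95
eef_pos: [551.4, -56.2, 40.7]
tcp_rot: [3.141, -0.001, 1.221]
contact_force: [0.1, -0.5, 0.4]
opening: 0.499
grasp_force: 0.0
```

```bash
python3 -c "
from h import *
s=telemetry.sense();print(inv(s['eef_pos']),s['eef_pos'],s['tcp_rot'],s['opening'])
for c in ('wrist','side'): save(c,c+'7')
a=cv2.imread('pics/wrist7.png');b=cv2.imread('pics/side7.png')[180:330,150:290]
cv2.imwrite('pics/c7.png',np.hstack([cv2.resize(a,(440,330)),cv2.resize(b,(354,330))]))"
```

```text
[-76.9959737   86.21898005] [551.42427084 -56.22963705  40.68048549] [ 3.14087070e+00 -7.40230525e-04  1.22124548e+00] 0.49924239930871767
```

View pics/c7.png

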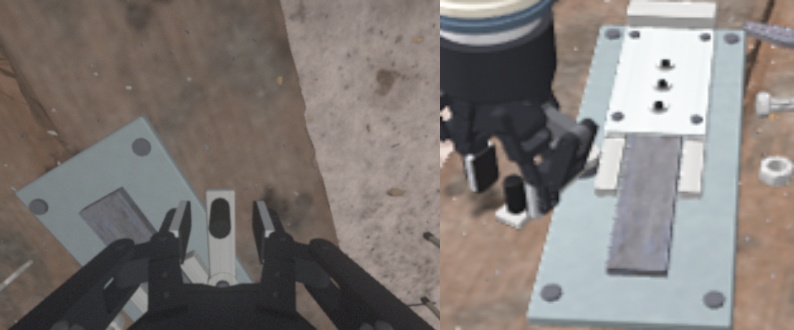

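The knob sits between the two open fingers: in the wrist view it is at (218,215), with the fingers at x of about 180 and 262. I'll close on it.

Emit:
step_arm([
  [[0,0,0],[0,0,0],-1],
  [[0,0,0],[0,0,0],-1],
  [[0,0,0],[0,0,0],-1],
  [[0,0,0],[0,0,0],-1],
  [[0,0,0],[0,0,0],-1],
], squeeze=20)

```text
clock: 9.55
eef_pos: [552.2, -56.2, 42.0]
tcp_rot: [3.139, -0.001, 1.221]
contact_force: [-0.6, -0.5, 6.1]
opening: 0.155
grasp_force: 20.3
```

```bash
cat > arc.py <<'E'
from h import *
import sys
s=telemetry.sense();p=inv(s['eef_pos']);print(p,s['eef_pos'][2],s['contact_force'],s['opening'],s['grasp_force'])
v=p-[-10,50]; r=np.hypot(*v); phi=np.arctan2(-v[0],-v[1]); print("r",r,"phi",phi, "yaw phi", 1.57-wrap(s['tcp_rot'][2]-Y0))
for k in range(1,9):
    f=phi-k*float(sys.argv[1]); rr=r+(75-r)*k/8
    print([x for x in to(-10-rr*np.sin(f),50-rr*np.cos(f),41,1.57-f,s)], round(f,2))
E
python3 arc.py 0.09
```

```text
[-76.86362827  87.00787515] 42.03925183676783 [-0.63951972 -0.52561537  6.06000393] 0.15472782262616763 20.271691381931305
r 76.42203614021501 phi 2.076309619078547 yaw phi 2.0797814968102344
[[0.004, -0.001, -0.119], [-0.0026, -0.0343, 0.0051]] 1.99
[[0.004, -0.001, -0.234], [-0.0082, -0.0681, 0.005]] 1.9
[[0.004, -0.001, -0.348], [-0.0169, -0.1012, 0.0049]] 1.81
[[0.004, -0.001, -0.463], [-0.0284, -0.1332, 0.0048]] 1.72
[[0.004, -0.001, -0.577], [-0.0428, -0.1641, 0.0047]] 1.63
[[0.004, -0.001, -0.692], [-0.0598, -0.1935, 0.0046]] 1.54
[[0.004, -0.0, -0.807], [-0.0794, -0.2211, 0.0045]] 1.45
[[0.004, -0.0, -0.921], [-0.1013, -0.2468, 0.0044]] 1.36
```

Emit:
step_arm([
  [[0,0,-0.119],[-0.0026,-0.0343,0],-1],
  [[0,0,-0.234],[-0.008,-0.068,0],-1],
  [[0,0,-0.348],[-0.017,-0.101,0],-1],
  [[0,0,-0.463],[-0.028,-0.133,0],-1],
  [[0,0,-0.577],[-0.043,-0.164,0],-1],
  [[0,0,-0.692],[-0.06,-0.1935,0],-1],
  [[0,0,-0.807],[-0.079,-0.221,0],-1],
  [[0,0,-0.921],[-0.101,-0.247,0],-1],
])

```text
clock: 10.35
eef_pos: [498.5, -57.2, 42.0]
tcp_rot: [3.138, -0.001, 1.948]
contact_force: [-1.4, 8.6, 10.7]
opening: 0.15
grasp_force: 20.7
```

```bash
python3 arc.py 0.09
```

```text
[-84.4564885  33.8060155] 42.009194587318845 [-1.37926776  8.55550546 10.72802208] 0.15018936450963913 20.736292004585266
r 76.19720345363552 phi 1.356635724601636 yaw phi 1.3532495218824507
[[0.004, -0.001, -0.11], [-0.0022, -0.0342, 0.0049]] 1.27
[[0.004, -0.0, -0.225], [-0.0075, -0.068, 0.0048]] 1.18
[[0.004, -0.0, -0.339], [-0.0157, -0.1011, 0.0047]] 1.09
[[0.004, -0.0, -0.454], [-0.0269, -0.1332, 0.0046]] 1.0
[[0.004, 0.0, -0.569], [-0.0409, -0.1642, 0.0045]] 0.91
[[0.004, 0.0, -0.683], [-0.0576, -0.1937, 0.0044]] 0.82
[[0.004, 0.0, -0.798], [-0.0768, -0.2216, 0.0043]] 0.73
[[0.004, 0.001, -0.912], [-0.0984, -0.2475, 0.0042]] 0.64
```

Emit:
step_arm([
  [[0,0,-0.11],[0.003,-0.034,-0.004],-1],
  [[0,0,-0.225],[0.0,-0.068,-0.008],-1],
  [[0,0,-0.339],[-0.008,-0.101,-0.008],-1],
  [[0,0,-0.454],[-0.019,-0.133,-0.008],-1],
  [[0,0,-0.569],[-0.033,-0.164,-0.008],-1],
  [[0,0,-0.683],[-0.049,-0.194,-0.008],-1],
  [[0,0,-0.798],[-0.068,-0.222,-0.008],-1],
  [[0,0,-0.912],[-0.09,-0.248,-0.008],-1],
])

```text
clock: 11.15
eef_pos: [459.2, -93.4, 42.4]
tcp_rot: [3.14, 0.003, 2.665]
contact_force: [5.4, -0.5, -13.2]
opening: 0.152
grasp_force: 20.4
```

```bash
python3 arc.py 0.09
```

```text
[-55.02306329 -10.74639063] 42.366247936151105 [  5.42279437  -0.5023344  -13.15414874] 0.15216145190697672 20.37305384874344
r 75.61216966731547 phi 0.6378223132072786 yaw phi 0.6361443176375896
[[0.002, 0.004, -0.112], [-0.0019, -0.034, 0.0068]] 0.55
[[0.002, 0.004, -0.227], [-0.0068, -0.0676, 0.0067]] 0.46
[[0.002, 0.004, -0.342], [-0.0147, -0.1006, 0.0067]] 0.37
[[0.001, 0.004, -0.456], [-0.0255, -0.1327, 0.0067]] 0.28
[[0.001, 0.004, -0.571], [-0.0392, -0.1637, 0.0067]] 0.19
[[0.001, 0.004, -0.685], [-0.0556, -0.1932, 0.0067]] 0.1
[[0.001, 0.004, -0.8], [-0.0745, -0.2212, 0.0067]] 0.01
[[0.001, 0.004, -0.915], [-0.0959, -0.2474, 0.0067]] -0.08
```

Emit:
step_arm([
  [[0,0,-0.112],[-0.002,-0.034,0.003],-1],
  [[0,0,-0.227],[-0.006,-0.068,0.005],-1],
  [[0,0,-0.342],[-0.014,-0.1,0.005],-1],
  [[0,0,-0.456],[-0.025,-0.133,0.005],-1],
  [[0,0,-0.571],[-0.038,-0.164,0.005],-1],
  [[0,0,-0.65],[-0.05,-0.183,0.005],-1],
  [[0,0,-0.74],[-0.064,-0.207,0.005],-1],
  [[0,0,-0.74],[-0.064,-0.207,0.005],-1],
])

```text
clock: 11.95
eef_pos: [451.9, -136.3, 42.1]
tcp_rot: [-3.141, 0.004, -3.04]
contact_force: [2.2, 1.4, 1.3]
opening: 0.151
grasp_force: 21.6
```

```bash
python3 arc.py 0.02
```

```text
[-13.88098523 -24.7949564 ] 42.10555532562712 [2.19494278 1.39874962 1.31421486] 0.15146506798355433 21.59346967935562
r 74.89557763471527 phi 0.051841835026379596 yaw phi 0.058178289227216906
[[-0.001, 0.005, -0.034], [-0.0, -0.0075, 0.0055]] 0.03
[[-0.001, 0.005, -0.059], [-0.0003, -0.015, 0.0055]] 0.01
[[-0.001, 0.005, -0.084], [-0.0006, -0.0225, 0.0055]] -0.01
[[-0.001, 0.005, -0.11], [-0.0011, -0.0299, 0.0055]] -0.03
[[-0.001, 0.005, -0.135], [-0.0018, -0.0374, 0.0056]] -0.05
[[-0.001, 0.005, -0.161], [-0.0026, -0.0449, 0.0056]] -0.07
[[-0.001, 0.005, -0.186], [-0.0036, -0.0523, 0.0056]] -0.09
[[-0.001, 0.005, -0.212], [-0.0047, -0.0597, 0.0056]] -0.11
```

Now I'll press on gently until the end of travel pushes back.

Emit:
step_arm([
  [[0,0,-0.03],[0,-0.01,0],-1],
  [[0,0,-0.05],[0,-0.02,0],-1],
  [[0,0,-0.07],[0,-0.025,0],-1],
  [[0,0,-0.07],[0,-0.025,0],-1],
])

```text
clock: 12.35
eef_pos: [452.1, -139.2, 42.1]
tcp_rot: [3.14, 0.003, -2.988]
contact_force: [5.5, 14.5, 3.4]
opening: 0.152
grasp_force: 21.9
```

```bash
python3 arc.py 0.02 | head -2
```

```text
[-10.89486225 -25.05545065] 42.05203889623973 [ 5.54015696 14.53447426  3.40739677] 0.15240648449476182 21.94331556558609
r 75.06078504124078 phi 0.011922116787158708 yaw phi 0.005447652702944117
```

Emit:
step_arm([
  [[0,0,0],[0,0,0],-0.4],
  [[0,0,0],[0,0,0],-0.4],
  [[0,0,0],[0,0,0],-0.4],
  [[0,0,0],[0,0,-0.05],-0.4],
  [[0,0,0],[0,0,-0.15],-0.4],
  [[0,0,0],[0,0,-0.35],-0.4],
  [[0,0,0],[0,0,-0.6],-0.4],
  [[0,0,0],[0,0,-0.8],-0.4],
])

```text
clock: 13.15
eef_pos: [451.2, -141.0, 205.0]
tcp_rot: [-3.141, 0.003, -2.986]
contact_force: [1.0, -0.5, -0.7]
opening: 0.301
grasp_force: 0.0
```

Emit:
step_arm([
  [[0,0,0],[0.2,0,0],-0.4],
  [[0,0,0],[0.4,0,0],-0.4],
  [[0,0,0],[0.6,0,0],-0.4],
  [[0,0,0],[0.6,0,0],-0.4],
])

```text
clock: 13.55
eef_pos: [328.1, -158.9, 201.6]
tcp_rot: [3.141, -0.0, -2.988]
contact_force: [0.1, 1.1, 0.7]
opening: 0.3
grasp_force: 0.0
```

```bash
python3 -c "
from h import *
s=telemetry.sense();print(inv(s['eef_pos']),s['eef_pos'],s['contact_force'])
for c in ('top','side'):
  save(c,c+'8')
  for m in imaging.mark_of(c,'hold_down_knob')[:2]:
    k=inv(ray(c,m['xy'],64));print(m,k)
a=cv2.imread('pics/top8.png')[130:250,110:270];b=cv2.imread('pics/side8.png')[180:330,150:290]
cv2.imwrite('pics/c8.png',np.hstack([cv2.resize(a,(440,330)),cv2.resize(b,(354,330))]))"
```

```text
[ -11.26850386 -150.65143162] [ 328.08134099 -158.92154474  201.63779826] [0.06312252 1.10431432 0.73403505]
{'xy': [208.0, 197.1], 'conf': 0.63} [-11.96298416 -30.341523  ]
{'xy': [246.1, 236.6], 'conf': 0.71} [-10.02048205 -22.47935607]
```

View pics/c8.png

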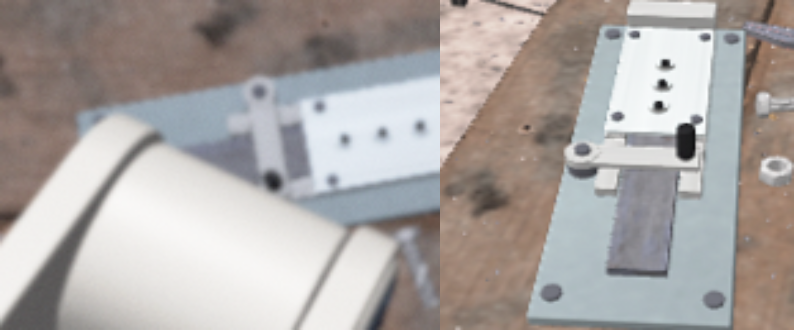

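The hold-down arm now lies squarely across the bar. The bar's rear edge is at row 272 in the side crop, the same as before the swing, and the robot is clear of everything.

```bash
python3 -c "
from h import *
print(r.sign_off())"
```

```text
the job is handed in; nothing more can be done
None
```

I slid the bar into the tunnel until it pressed on the sprung stop (about 19 N peak at the wrist, sliding friction included), swung the hold-down arm fully across it, and handed the job in at about 14 s with the robot clear; no verdict was returned.

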